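Gauge a paper-roll core on the studio's bench caliper

ROBOT

A 6-joint arm with a two-finger parallel gripper is mounted at the origin on the work surface. World frame = base frame: x ahead of the robot, y to its left, z up, the work surface at z = 0. Lengths are in m, angles in rad, forces in N, time in s.
With the tool pointing down it reaches from about 0.425 to 0.95 m from the base axis. Payload 3.5 kg.
Tool frame: the origin (TCP) lies on the mounting face of the last link; the fingertips stand 173 mm ahead of it and the grasp point (between the pads) lies 155 mm ahead of it (robot.nose_length is the distance from the TCP to the fingertips, in m); z points along the fingers, y is the line along which they close (so a half turn about z gives the same grasp; the last joint's range is limited). The gripper opens to 85 mm and grips with 20 to 120 N. Pads are 22 mm wide; open, the fingers measure 114 mm over their backs; the gripper's body (76 mm by 85 mm) begins 54 mm behind the grasp point. The pads swing forward as they close: fully open they stand 13 mm farther back than shut.
Start: joints at [-1.37, 0.286, 1.577, -0, 1.279, -0.15], TCP at [0.232, -0.634, 0.405] pointing down, gripper open.
Joint ranges: [-2.77, 2.77], [-0.9, 2.22], [0.21, 2.48], [-1.53, 4.67], [0.24, 2.81], [-2.84, 2.84]. Speed limits (rad/s): [2.79, 2.79, 3.14, 3.14, 3.14, 3.14].

INTERFACE

Orientations are given as a unit quaternion [x, y, z, w].
In Python, from station import robot gives the robot as it stands.
- The arm moves only by the tool step_arm, never from a script. Its argument "deltas" is a list of rows, each an object of numbers: "x", "y", "z": the shift along the tool's x, y, z in cm; "wx", "wy", "wz": the turn, a rotation vector about the tool's x, y, z in rad. In form: [{"x": .., "y": .., "z": .., "wx": .., "wy": .., "wz": ..}, ...]. A call has exactly 8 rows; each row shifts and turns the commanded pose from where the row before left it, along the tool's axes as they then stand; what a row does not reach is not made up. A row lasts 1/12 s, in which the tool goes at most 41.7 mm and 7.16 degrees, less where a joint would pass 70% of its speed; a pose out of reach is approached as far as the arm can. A call with a gripper value outside its range is refused whole. "jaw" is the finger opening in cm, from 0 to 8.54, set as the call begins (left out, the last holds). The fingers move at their own pace and stop on an object; "squeeze" is the grip in N (left out, the last holds). Time passes only in rows, so rows that do not move let the fingers close, or fill a call up. It gives the time, the measured TCP pose, the force, the opening and the grip force at its end, in the units of the state.
- robot.state(): the state, without advancing time (a new reading comes with each control period).
- robot.capture(name): name is "scene" or "top" or "wrist"; returns (picture, depth): 480x640x3 uint8, blue, green, red; 480x640 float32, m along the optical axis (not along the pixel's ray), 0 where there is no reading.
- robot.get_calibration(name): a dict with "K" (3x3 intrinsics, pixels), "k1" (the pictures are not rectified: a ray, as slopes to the right and down, at radius r is drawn at 1 + k1 r^2 times it, then the intrinsics apply), "eye" and "attitude" of the camera in the world. Camera axes: x right, y down, z forward; pixel columns grow to the right and rows downward; lengths in m; the calibration is good to about 2 mm. A picture is of the moment at which its call begins: read the wrist's pose just before it. get_calibration takes no time and is no camera call; for the wrist camera it gives the pose at the moment of the call.
- robot.close_job(): hands the job in; it is judged then, once.
The state is a dict: "clock": time; "joints": joint angles; "dq": joint speeds; "tau": joint torques, N m; "ee_pos": TCP position; "orientation": TCP orientation; "wrist_force": force on the tool from outside, world axes, zero at the start; "moment": the same for the moment, N m; "width": opening from 0.0 (shut) to 1.0 (fully open); "grasp_force": force on a finger pad.
Only numpy, scipy, OpenCV 4.12 (cv2) and the standard library are available. Lean on these libraries where they do the work, as an engineer would, in place of code of your own. Each camera call takes 0.05 s, during which the arm holds its last target. There are 200 camera calls.

TASK

Check the diameter of the cardboard core offcut (the open tube, not the solid dowel or the square block): stand it upright on the bed of the bench caliper, between the jaws and midway across the bed's width, and let go of it. Then slide the moving jaw along by its thumb post until the core is closed between both jaws, keeping the jaw square all the while, and let go.

Things in the scene. Friction and masses are not known exactly. Their poses are not given: they have to be found in the camera images.
- core_mid (a point): Centre (on the axis, half-way up) of the core offcut: an open brown cardboard tube standing on the table, 44 mm outside diameter, 4.5 mm wall, 70 mm tall, about 50 g, loose; z is its axis. A solid wooden dowel and a square wooden block of about the same size stand near it; which stands where varies.
- bed_zero (a point): On the top of the fixed caliper's wooden bed (16 mm above the table), mid-width, at the fixed jaw's inner face. y runs along the bed to the moving jaw, x across, z up; place and yaw vary. Bed 70 mm wide, y -30 to 280 mm. Both jaws are 60 mm wide in x, 42 mm high above the bed. Centre of the core closed in the jaws: x 0, y 22, z 35 mm.
- jaw_gap (a joint): Opening between the jaws' inner faces, m: 0 shut, 0.125 fully open; 0.095 to 0.12 at the start, 0.044 closed on the core. It stays where it is left; about 1.5 N moves it. It pushes the light core ahead of it. The moving jaw can also yaw up to 17 degrees about a vertical axis 25 mm in front of its post, against a 1.5 N m/rad spring that squares it when let go.
- thumb_post (a point): Grip point on the moving jaw's upright steel post, 16 x 16 mm, top 57 mm above the bed. It lies on the post's axis, 40 mm above the bed, at x 0, y = gap + 60 mm from bed_zero; axes parallel to bed_zero's while the jaw is square. The post stands on a carriage 12 mm high, 44 mm wide; the back of the 12 mm thick jaw is 48 mm in front of the axis. Pinch it square, across or along the bed.
Mind the look-alikes: they are no part of the job. What is shaped like the part that bears core_mid but red is not meant.

How it is judged:
By the outcome, as a careful person would: the job done as asked, in the order asked, and still so for the second after the job is handed in, with the robot touching nothing.
It also fails if it takes over 45 s, if anything falls off the work surface, if the arm or the gripper's body presses on something with over 40 N, if the wrist force passes 120 N, or if a joint passes its speed limit or range.

## Working session

There is one attempt and no reset: what is moved stays moved. The work goes in short steps, Python scripts to look and compute and a tool call to move; the robot and the scene stay as the last step left them, time stands still between calls to the robot, and variables do not carry over. Pictures are saved under pics/ and viewed, at most 10 in all, crops included, and the job is handed in when it is done.

Besides the shell and the picture viewer there is one more tool, called after "Request:" by a JSON object that holds its "method" and its "body". step_arm: Moves the arm, as the interface text tells. Its arguments: {"type":"object","properties":{"deltas":{"type":"array"},"jaw":{"type":"number"},"squeeze":{"type":"number"}},"required":["deltas"]}

```bash
mkdir -p pics
cat > h.py <<'E'
import numpy as np, cv2
from scipy.spatial.transform import Rotation as R
from station import robot
def grab(name,fn=None):
    c=robot.get_calibration(name); im,d=robot.capture(name)
    if fn: cv2.imwrite('pics/'+fn,im)
    return im,d,c
def rot(c):
    a=np.array(c['attitude'],float)
    return a if a.shape==(3,3) else R.from_quat(a).as_matrix()
def cloud(d,c):
    K=np.array(c['K'],float); h,w=d.shape
    u,v=np.meshgrid(np.arange(w,dtype=float),np.arange(h,dtype=float))
    p=cv2.undistortPoints(np.stack([u,v],-1).reshape(-1,1,2),K,np.array([c['k1'],0,0,0.])).reshape(h,w,2)
    P=np.dstack([p[...,0]*d,p[...,1]*d,d])
    W=P@rot(c).T+np.array(c['eye']); W[d<=0]=np.nan
    return W
E
python3 - <<'E'
from h import *
print(robot.state())
for n in('top','scene'):
    im,d,c=grab(n,n+'1.png'); np.savez(n+'1.npz',W=cloud(d,c),im=im); print(c)
E
```

```text
{'clock': 0.0, 'joints': array([-1.36998836e+00,  2.87175987e-01,  1.57819185e+00,  2.37282081e-06,
        1.27856469e+00, -1.50010972e-01]), 'dq': array([ 7.81977234e-04,  1.32406334e-03,  6.35196369e-05,  5.07228591e-04,
        5.99667535e-05, -1.29472258e-03]), 'tau': array([ 2.54361294e-04, -4.05980980e+01, -2.92624658e+01, -1.35011492e-04,
        5.89473973e-03, -1.56809701e-06]), 'ee_pos': array([ 0.23194507, -0.6336279 ,  0.40333176]), 'orientation': array([ 9.84654550e-01,  1.74510881e-01, -2.85761390e-05, -1.16958989e-03]), 'wrist_force': array([-0.65623926,  0.14573337, -0.69785889]), 'moment': array([-0.00376256, -0.01903909, -0.0035306 ]), 'grasp_force': 0.0, 'width': 1.0006845484406834}
{'K': array([[552.03097793,   0.        , 315.38344208],
       [  0.        , 552.03097793, 253.02479056],
       [  0.        ,   0.        ,   1.        ]]), 'k1': -0.08128983749457579, 'eye': array([0.40456439, 0.06105531, 1.12281892]), 'attitude': array([ 0.70921189, -0.70405398,  0.03149174, -0.01829646])}
{'K': array([[503.56493306,   0.        , 325.89174131],
       [  0.        , 503.56493306, 239.75870002],
       [  0.        ,   0.        ,   1.        ]]), 'k1': -0.1027396464750619, 'eye': array([ 1.14151321, -0.0749161 ,  0.56822832]), 'attitude': array([ 0.67372284,  0.58573138, -0.28576345, -0.34836122])}
```

View pics/top1.png

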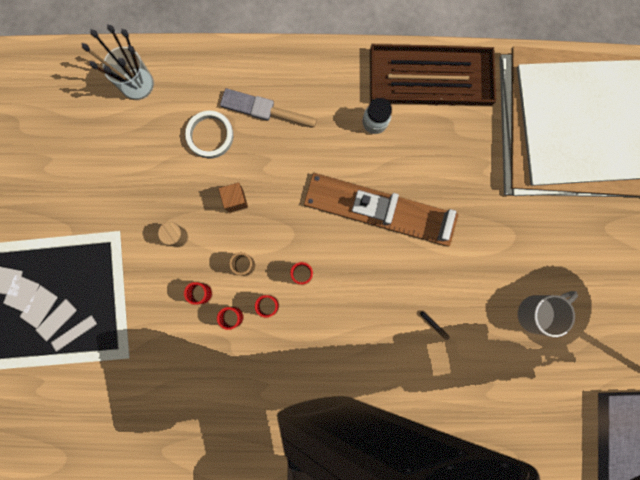

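View pics/scene1.png

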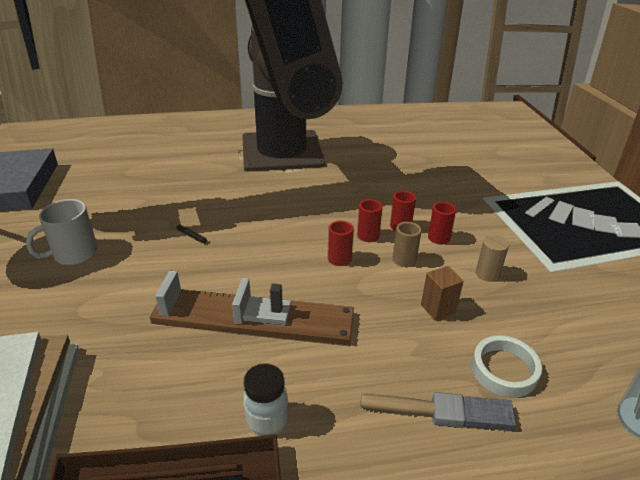

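The top view shows the core at (241,263). The red tubes are at (301,273), (267,306), (230,318) and (198,293), the dowel is at (171,233) and the block at (233,196). The caliper's fixed jaw is at (449,224), its moving jaw at (391,208) and its post at (364,200).

Run:
```python
from h import *
W=np.load('top1.npz')['W']
def sel(u0,u1,v0,v1,z0,z1):
    q=W[v0:v1,u0:u1].reshape(-1,3); return q[(q[:,2]>z0)&(q[:,2]<z1)]
for n,b in dict(core=(222,260,245,283),r1=(285,318,257,290),r2=(251,283,290,323),r3=(214,246,302,334),r4=(181,214,277,310),dowel=(152,190,215,250),block=(215,252,178,217)).items():
    q=sel(*b,.058,.09); (c,r)=cv2.minEnclosingCircle(q[:,:2].astype(np.float32)); print(n,len(q),c,r,np.median(q[:,2]))
for n,b,z in (('fixed',(430,470,200,250),(.045,.075)),('mov',(383,402,185,230),(.045,.07)),('post',(352,375,188,212),(.062,.09)),('bed',(295,465,165,255),(.009,.022))):
    q=sel(*b,*z); print(n,len(q),np.median(q,0),cv2.minAreaRect((q[:,:2]*1000).astype(np.float32)))
```

```text
core 173 (0.45744815468788147, 0.1850300133228302) 0.02220546267926693 0.06965005694357718
r1 155 (0.4402375817298889, 0.06834422051906586) 0.02187556028366089 0.07019543642235981
r2 167 (0.37819334864616394, 0.1353432685136795) 0.022013910114765167 0.07004110703368349
r3 183 (0.3544439375400543, 0.20733965933322906) 0.022259576246142387 0.06954398649583537
r4 185 (0.40177121758461, 0.27134981751441956) 0.022389870136976242 0.06919828707930353
dowel 433 (0.514816164970398, 0.322301983833313) 0.02270892821252346 0.06998128220909483
block 498 (0.5889286994934082, 0.205174058675766) 0.02873516082763672 0.06982397371539839
fixed 259 [ 0.53686983 -0.21756108  0.05853717] ((537.9228515625, -218.97894287109375), (15.479608535766602, 60.597530364990234), 73.79057312011719)
mov 213 [ 0.56869845 -0.10591005  0.05812844] ((569.0371704101562, -107.05211639404297), (12.555227279663086, 60.49937057495117), 74.5945816040039)
post 75 [ 0.58311156 -0.05491911  0.07330925] ((583.7008666992188, -54.65911865234375), (15.598297119140625, 16.214323043823242), 76.85485076904297)
bed 3910 [ 0.57346211 -0.08395814  0.01653513] ((573.3470458984375, -92.67546081542969), (309.3923645019531, 71.7044677734375), 74.43648529052734)
```

Request:
{"method": "step_arm", "body": {"deltas": [{"wz": -0.1185}, {"wz": -0.1185}, {"wz": -0.1185}, {"wz": -0.1185}, {"wz": -0.1185}, {"wz": -0.1185}, {"wz": -0.1185}, {"wz": -0.1185}], "jaw": 7.5, "squeeze": 25}}

```text
$.deltas[0]: bad value
```

Request:
{"method": "step_arm", "body": {"deltas": [{"x": 4, "y": 1.3}, {"x": 4, "y": 1.3}, {"x": 4, "y": 1.3}, {"x": 4, "y": 1.3}, {"x": 4, "y": 1.3}, {"x": 4, "y": 1.3}, {"x": 4, "y": 1.3}, {"x": 4, "y": 1.3}]}}

```text
$.deltas[0]: bad value
```

Request:
{"method": "step_arm", "body": {"deltas": [{"x": 0, "y": 0, "z": 0, "wx": 0, "wy": 0, "wz": -0.1185}, {"x": 0, "y": 0, "z": 0, "wx": 0, "wy": 0, "wz": -0.1185}, {"x": 0, "y": 0, "z": 0, "wx": 0, "wy": 0, "wz": -0.1185}, {"x": 0, "y": 0, "z": 0, "wx": 0, "wy": 0, "wz": -0.1185}, {"x": 0, "y": 0, "z": 0, "wx": 0, "wy": 0, "wz": -0.1185}, {"x": 0, "y": 0, "z": 0, "wx": 0, "wy": 0, "wz": -0.1185}, {"x": 0, "y": 0, "z": 0, "wx": 0, "wy": 0, "wz": -0.1185}, {"x": 0, "y": 0, "z": 0, "wx": 0, "wy": 0, "wz": -0.1185}], "jaw": 7.5, "squeeze": 25}}

```text
clock: 0.77
ee_pos: [0.232, -0.6337, 0.4039]
orientation: [0.795, 0.607, 0.0, -0.001]
wrist_force: [-0.3, 0.3, 0.3]
width: 0.877
grasp_force: 0.0
```

Request:
{"method": "step_arm", "body": {"deltas": [{"x": 4, "y": 1.3, "z": 0, "wx": 0, "wy": 0, "wz": 0}, {"x": 4, "y": 1.3, "z": 0, "wx": 0, "wy": 0, "wz": 0}, {"x": 4, "y": 1.3, "z": 0, "wx": 0, "wy": 0, "wz": 0}, {"x": 4, "y": 1.3, "z": 0, "wx": 0, "wy": 0, "wz": 0}, {"x": 4, "y": 1.3, "z": 0, "wx": 0, "wy": 0, "wz": 0}, {"x": 4, "y": 1.3, "z": 0, "wx": 0, "wy": 0, "wz": 0}, {"x": 4, "y": 1.3, "z": 0, "wx": 0, "wy": 0, "wz": 0}, {"x": 4, "y": 1.3, "z": 0, "wx": 0, "wy": 0, "wz": 0}]}}

```text
clock: 1.43
ee_pos: [0.417, -0.3542, 0.4043]
orientation: [0.797, 0.605, 0.0, -0.0]
wrist_force: [-0.3, 0.1, 0.2]
width: 0.874
grasp_force: 0.0
```

Request:
{"method": "step_arm", "body": {"deltas": [{"x": 4, "y": 0, "z": 0, "wx": 0, "wy": 0, "wz": 0}, {"x": 4, "y": 0, "z": 0, "wx": 0, "wy": 0, "wz": 0}, {"x": 4, "y": 0, "z": 0, "wx": 0, "wy": 0, "wz": 0}, {"x": 4, "y": 0, "z": 0, "wx": 0, "wy": 0, "wz": 0}, {"x": 4, "y": 0, "z": 0, "wx": 0, "wy": 0, "wz": 0}, {"x": 4, "y": 0, "z": 0, "wx": 0, "wy": 0, "wz": 0}, {"x": 4, "y": 0, "z": 0, "wx": 0, "wy": 0, "wz": 0}, {"x": 4, "y": 0, "z": 0, "wx": 0, "wy": 0, "wz": 0}]}}

```text
clock: 2.1
ee_pos: [0.5022, -0.0459, 0.4044]
orientation: [0.796, 0.605, -0.0, -0.0]
wrist_force: [0.7, -0.1, -0.6]
width: 0.881
grasp_force: 0.0
```

Run:
```python
from h import *
s=robot.state(); print(s['ee_pos'],s['orientation'],s['joints'])
im,d,c=grab('wrist','w1.png'); np.savez('w1.npz',W=cloud(d,c),im=im); print(c['eye'])
```

```text
[ 0.50223403 -0.04590409  0.40443751] [ 7.96483349e-01  6.04660442e-01 -9.41204188e-05 -1.23994955e-04] [-2.92573316e-01 -9.56765560e-02  1.98888165e+00 -6.69358392e-06
  1.24869884e+00 -2.04538414e-02]
[0.52452392 0.034411   0.37305511]
```

Request:
{"method": "step_arm", "body": {"deltas": [{"x": 2.2, "y": -1.75, "z": 1, "wx": 0, "wy": 0, "wz": 0}, {"x": 2.2, "y": -1.75, "z": 1, "wx": 0, "wy": 0, "wz": 0}, {"x": 2.2, "y": -1.75, "z": 1, "wx": 0, "wy": 0, "wz": 0}, {"x": 2.2, "y": -1.75, "z": 1, "wx": 0, "wy": 0, "wz": 0}, {"x": 2.2, "y": -1.75, "z": 1, "wx": 0, "wy": 0, "wz": 0}, {"x": 2.2, "y": -1.75, "z": 1, "wx": 0, "wy": 0, "wz": 0}, {"x": 0, "y": 0, "z": 0, "wx": 0, "wy": 0, "wz": 0}, {"x": 0, "y": 0, "z": 0, "wx": 0, "wy": 0, "wz": 0}]}}

```text
clock: 2.82
ee_pos: [0.4358, 0.1083, 0.3437]
orientation: [0.796, 0.606, -0.001, -0.001]
wrist_force: [0.9, -0.8, 1.0]
width: 0.879
grasp_force: 0.0
```

Run:
```python
from h import *
s=robot.state(); p=s['ee_pos']; M=R.from_quat(s['orientation']).as_matrix(); print(p,M.round(4))
im,d,c=grab('wrist','w2.png'); W=cloud(d,c); np.savez('w2.npz',W=W,im=im)
q=W.reshape(-1,3); m=(abs(q[:,2]-.07)<.012)&(np.hypot(q[:,0]-.457,q[:,1]-.185)<.035); q=q[m]
print(len(q),cv2.minEnclosingCircle(q[:,:2].astype(np.float32)),np.median(q[:,2]),np.nanmin(q,0),np.nanmax(q,0))
# caliper from w1
W=np.load('w1.npz')['W']
q=W.reshape(-1,3); q=q[np.isfinite(q[:,0])]
bz=np.array([.5397,-.2131]); B=np.array([[.963,-.268],[.268,.963]])
b=(q[:,:2]-bz)@B.T
for n,m in (('mov',(abs(q[:,2]-.058)<.008)&(abs(b[:,0])<.045)&(abs(b[:,1]-.11)<.02)),('post',(abs(q[:,2]-.073)<.008)&(np.hypot(b[:,0],b[:,1]-.164)<.02)),('bed',(abs(q[:,2]-.016)<.006)&(abs(b[:,0])<.06)&(b[:,1]<.32)&(b[:,1]>-.05))):
    k=q[m]; print(n,len(k),cv2.minAreaRect((k[:,:2]*1000).astype(np.float32)),np.median(k[:,2]))
```

```text
[0.4358169  0.1082863  0.34369266] [[ 2.659e-01  9.640e-01 -2.100e-03]
 [ 9.640e-01 -2.659e-01 -3.000e-04]
 [-8.000e-04 -1.900e-03 -1.000e+00]]
1351 ((0.4595019221305847, 0.18699783086776733), 0.02215426228940487) 0.06908405959958039 [0.43766157 0.16550852 0.05805964] [0.4811103  0.20900552 0.0714626 ]
mov 792 ((571.2710571289062, -104.1607437133789), (12.154842376708984, 60.53602981567383), 74.73966979980469) 0.05705315595180904
post 328 ((585.6273803710938, -51.893470764160156), (15.479288101196289, 16.68752098083496), 76.37251281738281) 0.07199760187860135
bed 12276 ((575.1168212890625, -90.67674255371094), (309.7251281738281, 70.90953826904297), 74.45951843261719) 0.01539930159310382
```

View pics/w2.png

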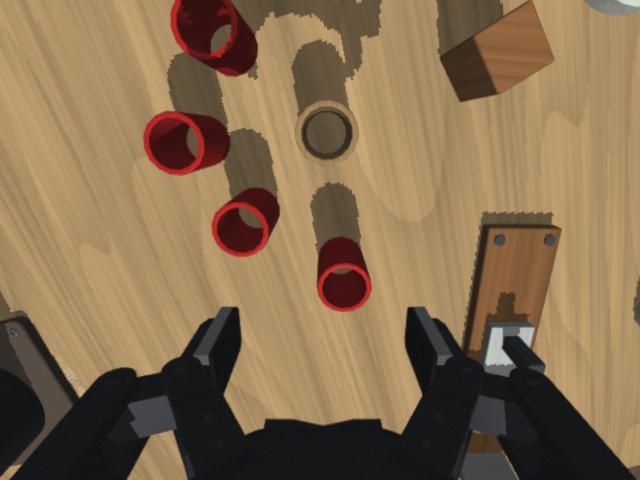

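Request:
{"method": "step_arm", "body": {"deltas": [{"x": 2.74, "y": 0.1, "z": 1.5, "wx": 0, "wy": 0, "wz": 0}, {"x": 2.74, "y": 0.05, "z": 1.5, "wx": 0, "wy": 0, "wz": 0}, {"x": 2.74, "y": 0.05, "z": 1.5, "wx": 0, "wy": 0, "wz": 0}, {"x": 0, "y": 0, "z": 1.0, "wx": 0, "wy": 0, "wz": 0}, {"x": 0, "y": 0, "z": 2.4, "wx": 0, "wy": 0, "wz": 0}, {"x": 0, "y": 0, "z": 2.4, "wx": 0, "wy": 0, "wz": 0}, {"x": 0, "y": 0, "z": 2.2, "wx": 0, "wy": 0, "wz": 0}, {"x": 0, "y": 0, "z": 1.0, "wx": 0, "wy": 0, "wz": 0}]}}

```text
clock: 3.53
ee_pos: [0.4605, 0.1846, 0.2073]
orientation: [0.797, 0.604, -0.002, -0.001]
wrist_force: [-0.7, -1.2, -0.0]
width: 0.877
grasp_force: 0.0
```

Request:
{"method": "step_arm", "body": {"deltas": [{"x": 0, "y": 0, "z": 0, "wx": 0, "wy": 0, "wz": 0}, {"x": 0, "y": 0, "z": 0, "wx": 0, "wy": 0, "wz": 0}, {"x": 0, "y": 0, "z": 0, "wx": 0, "wy": 0, "wz": 0}, {"x": 0, "y": 0, "z": 0, "wx": 0, "wy": 0, "wz": 0}, {"x": 0, "y": 0, "z": 0, "wx": 0, "wy": 0, "wz": 0}, {"x": 0, "y": 0, "z": 0, "wx": 0, "wy": 0, "wz": 0}, {"x": 0, "y": 0, "z": 0, "wx": 0, "wy": 0, "wz": 0}, {"x": 0, "y": 0, "z": 0, "wx": 0, "wy": 0, "wz": 0}], "jaw": 3}}

```text
clock: 4.2
ee_pos: [0.4614, 0.1862, 0.211]
orientation: [0.796, 0.605, 0.001, 0.001]
wrist_force: [-0.8, -1.4, 5.5]
width: 0.513
grasp_force: 25.9
```

Request:
{"method": "step_arm", "body": {"deltas": [{"x": 0, "y": 0, "z": -1, "wx": 0, "wy": 0, "wz": 0}, {"x": 0, "y": 0, "z": -2, "wx": 0, "wy": 0, "wz": 0}, {"x": 0, "y": 0, "z": -3, "wx": 0, "wy": 0, "wz": 0}, {"x": 0, "y": 0, "z": -3, "wx": 0, "wy": 0, "wz": 0}, {"x": -1, "y": 0.5, "z": -2, "wx": 0, "wy": 0, "wz": 0}, {"x": -2, "y": 1, "z": -1, "wx": 0, "wy": 0, "wz": 0}, {"x": -2.5, "y": 1.5, "z": 0, "wx": 0, "wy": 0, "wz": 0}, {"x": -2.5, "y": 1.5, "z": 0, "wx": 0, "wy": 0, "wz": 0}]}}

```text
clock: 4.87
ee_pos: [0.4824, 0.0965, 0.3313]
orientation: [0.796, 0.605, 0.001, 0.001]
wrist_force: [0.7, 0.7, -0.6]
width: 0.512
grasp_force: 25.7
```

Request:
{"method": "step_arm", "body": {"deltas": [{"x": -3, "y": 1.7, "z": 0, "wx": 0, "wy": 0, "wz": 0}, {"x": -3, "y": 1.7, "z": 0, "wx": 0, "wy": 0, "wz": 0}, {"x": -3, "y": 1.7, "z": 0, "wx": 0, "wy": 0, "wz": 0}, {"x": -3, "y": 1.7, "z": 0, "wx": 0, "wy": 0, "wz": 0}, {"x": -3, "y": 1.7, "z": 0, "wx": 0, "wy": 0, "wz": 0}, {"x": -3, "y": 1.7, "z": 0, "wx": 0, "wy": 0, "wz": 0}, {"x": -3, "y": 1.7, "z": 0, "wx": 0, "wy": 0, "wz": 0}, {"x": -2.5, "y": 1.5, "z": 0, "wx": 0, "wy": 0, "wz": 0}]}}

```text
clock: 5.53
ee_pos: [0.5484, -0.1675, 0.3298]
orientation: [0.797, 0.604, -0.0, -0.0]
wrist_force: [-0.2, 0.1, -0.4]
width: 0.519
grasp_force: 25.7
```

Request:
{"method": "step_arm", "body": {"deltas": [{"x": -1.4, "y": 0.4, "z": 0, "wx": 0, "wy": 0, "wz": 0}, {"x": 0, "y": 0, "z": 0, "wx": 0, "wy": 0, "wz": 0}, {"x": 0, "y": 0, "z": 0, "wx": 0, "wy": 0, "wz": 0}, {"x": 0, "y": 0, "z": 0, "wx": 0, "wy": 0, "wz": 0}, {"x": 0, "y": 0, "z": 0, "wx": 0, "wy": 0, "wz": 0}, {"x": 0, "y": 0, "z": 0, "wx": 0, "wy": 0, "wz": 0}, {"x": 0, "y": 0, "z": 0, "wx": 0, "wy": 0, "wz": 0}, {"x": 0, "y": 0, "z": 0, "wx": 0, "wy": 0, "wz": 0}]}}

```text
clock: 6.2
ee_pos: [0.5486, -0.1792, 0.3298]
orientation: [0.796, 0.605, 0.0, 0.0]
wrist_force: [0.0, -0.8, -0.5]
width: 0.516
grasp_force: 25.7
```

```bash
cat > cal.py <<'E'
from h import *
s=robot.state(); p=s['ee_pos']; M=R.from_quat(s['orientation']).as_matrix(); print(p,M.round(4).tolist(),s['wrist_force'],s['width'])
bz=np.array([.5416,-.2111]); B=np.array([[.9635,-.268],[.268,.9635]])
print('tcp in bed mm',(B@(p[:2]-bz)*1000).round(1))
def look(n,fn):
    im,d,c=grab(n,fn); q=cloud(d,c).reshape(-1,3); q=q[np.isfinite(q[:,0])]; b=(q[:,:2]-bz)@B.T; z=q[:,2]
    for k,m in (('fix',(abs(z-.058)<.006)&(abs(b[:,0])<.045)&(abs(b[:,1]+.006)<.015)),('mov',(abs(z-.058)<.006)&(abs(b[:,0])<.04)&(b[:,1]>.035)&(b[:,1]<.125)),
      ('post',(abs(z-.073)<.006)&(abs(b[:,0])<.02)&(b[:,1]>.09)&(b[:,1]<.19)),('bed',(abs(z-.016)<.005)&(abs(b[:,0])<.06)&(b[:,1]<.32)&(b[:,1]>-.05)),('coretop',(abs(z-.086)<.006)&(abs(b[:,0])<.04)&(b[:,1]<.08)&(b[:,1]>-.01))):
        if m.sum()>20:
            r=cv2.minAreaRect((b[m]*1000).astype(np.float32)); print(n,k,m.sum(),np.round(r[0],1),np.round(r[1],1),round(r[2],1),'z',np.median(z[m]).round(4), 'circ',[np.round(v,1) for v in cv2.minEnclosingCircle((b[m]*1000).astype(np.float32))] if k=='coretop' else '')
E
python3 - <<'E'
from cal import *
look('wrist','w3.png'); look('top','t3.png')
E
```

```text
[ 0.54858411 -0.17922952  0.32984143] [[0.2676, 0.9635, 0.0001], [0.9635, -0.2676, -0.0], [0.0, 0.0001, -1.0]] [ 0.00738211 -0.77502925 -0.53908145] 0.5156990933240682
tcp in bed mm [-1.8 32.6]
wrist mov 1565 [ -0.  110.1] [60.  11.3] 0.1 z 0.0574 circ 
wrist post 789 [ -0. 164.] [15.9 15.7] 0.1 z 0.0721 circ 
wrist bed 14794 [-0.3 95.4] [226.1  70.7] 89.9 z 0.0154 circ 
top mov 196 [ -1.3 107.8] [60.3 12.5] 0.2 z 0.0583 circ 
top post 69 [ -1.3 161.7] [16.3 15.3] 4.8 z 0.0725 circ 
top bed 3027 [ -1.4 154.8] [ 71.3 245.1] 0.1 z 0.0164 circ
```

View pics/w3.png

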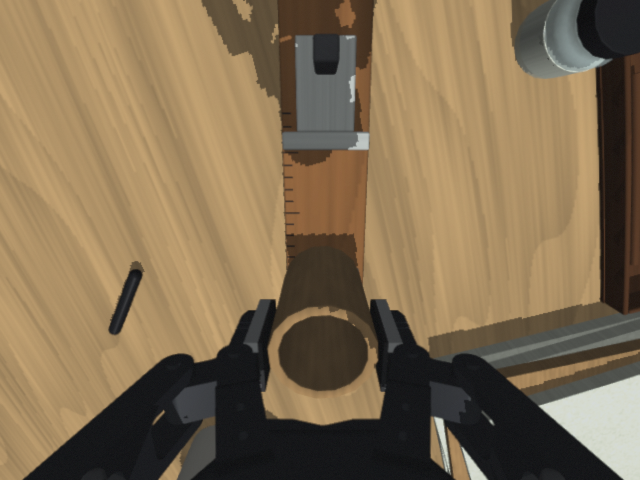

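The core is held upright, with its rim at about (322,350). The moving jaw is at (325,140) and the post at (326,52). I'll measure the held rim relative to the TCP.

Run:
```python
from cal import *
im,d,c=grab('wrist'); q=cloud(d,c)[280:410,255:395].reshape(-1,3); t=(q-p)@M*1000
hsv=cv2.cvtColor(im,cv2.COLOR_BGR2HSV)[280:410,255:395].reshape(-1,3)
m=(hsv[:,1]>60)&(hsv[:,2]>60)&(t[:,2]<145)&(t[:,2]>125)
k=t[m]; print(len(k),k.min(0),k.max(0),np.median(k,0)); print(cv2.minEnclosingCircle(k[:,:2].astype(np.float32)))
```

```text
[ 0.54858556 -0.17961283  0.32983453] [[0.2681, 0.9634, 0.0001], [0.9634, -0.2681, -0.0], [0.0, 0.0001, -1.0]] [ 0.03479744 -0.54044373 -0.89091381] 0.5151793289783968
tcp in bed mm [-1.7 32.2]
3334 [-20.63720842 -22.43563489 134.0353619 ] [ 23.45051116  22.21087807 144.99826129] [  3.50794206  -0.73404529 141.87210107]
((-0.7479470372200012, -0.2503507435321808), 24.398513793945312)
```

Request:
{"method": "step_arm", "body": {"deltas": [{"x": 0, "y": 0.17, "z": 1, "wx": 0, "wy": 0, "wz": 0}, {"x": 0, "y": 0, "z": 2, "wx": 0, "wy": 0, "wz": 0}, {"x": 0, "y": 0, "z": 2, "wx": 0, "wy": 0, "wz": 0}, {"x": 0, "y": 0, "z": 2, "wx": 0, "wy": 0, "wz": 0}, {"x": 0, "y": 0, "z": 1.5, "wx": 0, "wy": 0, "wz": 0}, {"x": 0, "y": 0, "z": 1, "wx": 0, "wy": 0, "wz": 0}, {"x": 0, "y": 0, "z": 0.5, "wx": 0, "wy": 0, "wz": 0}, {"x": 0, "y": 0, "z": 0, "wx": 0, "wy": 0, "wz": 0}]}}

```text
clock: 7.02
ee_pos: [0.55, -0.1805, 0.2286]
orientation: [0.796, 0.605, -0.0, -0.001]
wrist_force: [0.4, -0.6, -0.1]
width: 0.513
grasp_force: 25.7
```

Request:
{"method": "step_arm", "body": {"deltas": [{"x": 0, "y": 0, "z": 0.1, "wx": 0, "wy": 0, "wz": 0}, {"x": 0, "y": 0, "z": 0.1, "wx": 0, "wy": 0, "wz": 0}, {"x": 0, "y": 0, "z": 0.05, "wx": 0, "wy": 0, "wz": 0}, {"x": 0, "y": 0, "z": 0, "wx": 0, "wy": 0, "wz": 0}, {"x": 0, "y": 0, "z": 0, "wx": 0, "wy": 0, "wz": 0}, {"x": 0, "y": 0, "z": 0, "wx": 0, "wy": 0, "wz": 0}, {"x": 0, "y": 0, "z": 0, "wx": 0, "wy": 0, "wz": 0}, {"x": 0, "y": 0, "z": 0, "wx": 0, "wy": 0, "wz": 0}]}}

```text
clock: 7.68
ee_pos: [0.5502, -0.1805, 0.2274]
orientation: [0.796, 0.605, 0.0, 0.0]
wrist_force: [-0.5, 0.5, -0.1]
width: 0.518
grasp_force: 25.7
```

Request:
{"method": "step_arm", "body": {"deltas": [{"x": 0, "y": 0, "z": 0.05, "wx": 0, "wy": 0, "wz": 0}, {"x": 0, "y": 0, "z": 0.05, "wx": 0, "wy": 0, "wz": 0}, {"x": 0, "y": 0, "z": 0, "wx": 0, "wy": 0, "wz": 0}, {"x": 0, "y": 0, "z": 0, "wx": 0, "wy": 0, "wz": 0}, {"x": 0, "y": 0, "z": 0, "wx": 0, "wy": 0, "wz": 0}, {"x": 0, "y": 0, "z": 0, "wx": 0, "wy": 0, "wz": 0}, {"x": 0, "y": 0, "z": 0, "wx": 0, "wy": 0, "wz": 0}, {"x": 0, "y": 0, "z": 0, "wx": 0, "wy": 0, "wz": 0}]}}

```text
clock: 8.35
ee_pos: [0.5504, -0.1806, 0.2271]
orientation: [0.796, 0.605, -0.0, 0.0]
wrist_force: [-1.6, 1.2, 4.9]
width: 0.513
grasp_force: 26.1
```

Contact with the bed is confirmed by the upward force of 4.9 N. Next I release, then rise.

Request:
{"method": "step_arm", "body": {"deltas": [{"x": 0, "y": 0, "z": 0, "wx": 0, "wy": 0, "wz": 0}, {"x": 0, "y": 0, "z": 0, "wx": 0, "wy": 0, "wz": 0}, {"x": 0, "y": 0, "z": 0, "wx": 0, "wy": 0, "wz": 0}, {"x": 0, "y": 0, "z": 0, "wx": 0, "wy": 0, "wz": 0}, {"x": 0, "y": 0, "z": 0, "wx": 0, "wy": 0, "wz": 0}, {"x": 0, "y": 0, "z": 0, "wx": 0, "wy": 0, "wz": 0}, {"x": 0, "y": 0, "z": 0, "wx": 0, "wy": 0, "wz": 0}, {"x": 0, "y": 0, "z": 0, "wx": 0, "wy": 0, "wz": 0}], "jaw": 7.5}}

```text
clock: 9.02
ee_pos: [0.5502, -0.1805, 0.2261]
orientation: [0.796, 0.605, -0.0, -0.0]
wrist_force: [1.0, 0.3, -0.1]
width: 0.877
grasp_force: 0.0
```

Request:
{"method": "step_arm", "body": {"deltas": [{"x": 0, "y": 0, "z": -0.5, "wx": 0, "wy": 0, "wz": 0}, {"x": 0, "y": 0, "z": -1, "wx": 0, "wy": 0, "wz": 0}, {"x": 0, "y": 0, "z": -2, "wx": 0, "wy": 0, "wz": 0}, {"x": 0, "y": 0, "z": -2, "wx": 0, "wy": 0, "wz": 0}, {"x": 0, "y": 0, "z": -2, "wx": 0, "wy": 0, "wz": 0}, {"x": 0, "y": 0, "z": -2, "wx": 0, "wy": 0, "wz": 0}, {"x": 0, "y": 0, "z": -1, "wx": 0, "wy": 0, "wz": 0}, {"x": 0, "y": 0, "z": 0, "wx": 0, "wy": 0, "wz": 0}]}}

```text
clock: 9.68
ee_pos: [0.551, -0.1809, 0.3354]
orientation: [0.796, 0.605, 0.002, 0.003]
wrist_force: [0.4, -0.4, 0.3]
width: 0.877
grasp_force: 0.0
```

Run:
```python
from cal import *
look('wrist','w4.png')
```

```text
[ 0.55104948 -0.18085696  0.33539858] [[0.2685, 0.9632, 0.0064], [0.9633, -0.2685, -0.0035], [-0.0016, 0.0071, -1.0]] [ 0.35616314 -0.38387869  0.25827844] 0.8771723641019393
tcp in bed mm [ 1.  31.7]
wrist fix 1202 [-0.1 -6.5] [14.7 60.1] 89.8 z 0.0573 circ 
wrist mov 1722 [-0.  76.6] [78.2 60. ] 90.0 z 0.0574 circ 
wrist post 742 [ -0.4 163.9] [15.6 15.6] 89.7 z 0.0722 circ 
wrist bed 13001 [-0.3 90.3] [236.2  70.7] 89.9 z 0.0154 circ 
wrist coretop 1256 [-0.5 33.1] [43.  42.7] 26.8 z 0.085 circ [array([-0.6, 32.9]), np.float64(22.1)]
```

View pics/w4.png

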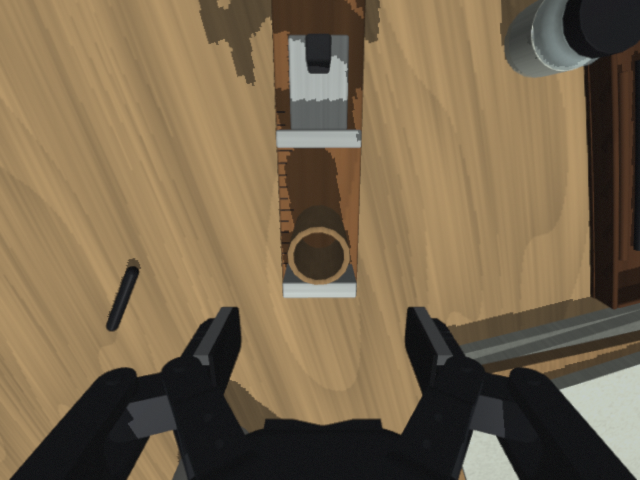

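The core stands on the bed at (318,255) in the image, centred, with the jaws either side. Now to the post.

Request:
{"method": "step_arm", "body": {"deltas": [{"x": 2, "y": 0, "z": 0, "wx": 0, "wy": 0, "wz": 0}, {"x": 3, "y": -0.05, "z": 0, "wx": 0, "wy": 0, "wz": 0}, {"x": 3, "y": 0, "z": 0, "wx": 0, "wy": 0, "wz": 0}, {"x": 3, "y": 0, "z": 0.2, "wx": 0, "wy": 0, "wz": 0}, {"x": 2.23, "y": 0, "z": 1, "wx": 0, "wy": 0, "wz": 0}, {"x": 0, "y": 0, "z": 2, "wx": 0, "wy": 0, "wz": 0}, {"x": 0, "y": 0, "z": 2, "wx": 0, "wy": 0, "wz": 0}, {"x": 0, "y": 0, "z": 1, "wx": 0, "wy": 0, "wz": 0}], "jaw": 6}}

```text
clock: 10.4
ee_pos: [0.5838, -0.0519, 0.2648]
orientation: [0.796, 0.605, -0.002, -0.003]
wrist_force: [-1.2, -0.0, -0.6]
width: 0.704
grasp_force: 0.0
```

Run:
```python
from cal import *
```

```text
[ 0.58384615 -0.05188958  0.26482489] [[0.2676, 0.9635, -0.0068], [0.9635, -0.2676, 0.0018], [-0.0001, -0.007, -1.0]] [-1.20256562 -0.01140965 -0.58293555] 0.704353801395302
tcp in bed mm [ -2.  164.7]
```

Request:
{"method": "step_arm", "body": {"deltas": [{"x": 0, "y": 0, "z": 2, "wx": 0, "wy": 0, "wz": 0}, {"x": 0, "y": 0, "z": 2, "wx": 0, "wy": 0, "wz": 0}, {"x": 0, "y": 0, "z": 1, "wx": 0, "wy": 0, "wz": 0}, {"x": 0, "y": 0, "z": 0, "wx": 0, "wy": 0, "wz": 0}, {"x": 0, "y": 0, "z": 0, "wx": 0, "wy": 0, "wz": 0}, {"x": 0, "y": 0, "z": 0, "wx": 0, "wy": 0, "wz": 0}, {"x": 0, "y": 0, "z": 0, "wx": 0, "wy": 0, "wz": 0}, {"x": 0, "y": 0, "z": 0, "wx": 0, "wy": 0, "wz": 0}]}}

```text
clock: 11.07
ee_pos: [0.5858, -0.0531, 0.2207]
orientation: [0.796, 0.605, 0.001, 0.001]
wrist_force: [-0.2, 0.3, 0.2]
width: 0.701
grasp_force: 0.0
```

Run:
```python
from cal import *
```

```text
[ 0.58584395 -0.05309271  0.22070128] [[0.2687, 0.9632, 0.0025], [0.9632, -0.2687, -0.0006], [0.0001, 0.0026, -1.0]] [-0.18679504  0.25000644  0.1946035 ] 0.7007035791415605
tcp in bed mm [  0.3 164.1]
```

Request:
{"method": "step_arm", "body": {"deltas": [{"x": 0, "y": -0.05, "z": 0.4, "wx": 0, "wy": 0, "wz": 0}, {"x": 0, "y": 0, "z": 0.4, "wx": 0, "wy": 0, "wz": 0}, {"x": 0, "y": 0, "z": 0, "wx": 0, "wy": 0, "wz": 0}, {"x": 0, "y": 0, "z": 0, "wx": 0, "wy": 0, "wz": 0}, {"x": 0, "y": 0, "z": 0, "wx": 0, "wy": 0, "wz": 0}, {"x": 0, "y": 0, "z": 0, "wx": 0, "wy": 0, "wz": 0}, {"x": 0, "y": 0, "z": 0, "wx": 0, "wy": 0, "wz": 0}, {"x": 0, "y": 0, "z": 0, "wx": 0, "wy": 0, "wz": 0}]}}

```text
clock: 11.73
ee_pos: [0.5849, -0.0528, 0.2113]
orientation: [0.796, 0.605, 0.0, 0.0]
wrist_force: [0.7, 0.5, -0.0]
width: 0.705
grasp_force: 0.0
```

Request:
{"method": "step_arm", "body": {"deltas": [{"x": 0, "y": 0, "z": 0, "wx": 0, "wy": 0, "wz": 0}, {"x": 0, "y": 0, "z": 0, "wx": 0, "wy": 0, "wz": 0}, {"x": 0, "y": 0, "z": 0, "wx": 0, "wy": 0, "wz": 0}, {"x": 0, "y": 0, "z": 0, "wx": 0, "wy": 0, "wz": 0}, {"x": 0, "y": 0, "z": 0, "wx": 0, "wy": 0, "wz": 0}, {"x": 0, "y": 0, "z": 0, "wx": 0, "wy": 0, "wz": 0}, {"x": 0, "y": 0, "z": 0, "wx": 0, "wy": 0, "wz": 0}, {"x": 0, "y": 0, "z": 0, "wx": 0, "wy": 0, "wz": 0}], "jaw": 1}}

```text
clock: 12.4
ee_pos: [0.5851, -0.0529, 0.2114]
orientation: [0.796, 0.605, 0.0, 0.001]
wrist_force: [1.6, 0.2, -1.2]
width: 0.181
grasp_force: 26.4
```

Run:
```python
from cal import *
look('wrist','w5.png')
print(s['moment'])
```

```text
[ 0.58506814 -0.05287351  0.21141662] [[0.2686, 0.9632, 0.0013], [0.9632, -0.2686, -0.0003], [0.0, 0.0013, -1.0]] [ 1.612988    0.17733648 -1.15208675] 0.1810779809205433
tcp in bed mm [ -0.5 164.1]
wrist mov 315 [ -0.5 116.3] [25.9  2.4] 0.9 z 0.0539 circ 
wrist post 2932 [-1.000e-01  1.656e+02] [24.4 39.8] 89.2 z 0.0725 circ 
wrist bed 32973 [-2.000e-01  2.063e+02] [ 70.6 148.1] 0.1 z 0.0154 circ 
[-0.05371371 -0.40770827  0.08752566]
```

Request:
{"method": "step_arm", "body": {"deltas": [{"x": -0.3, "y": 0, "z": 0, "wx": 0, "wy": 0, "wz": 0}, {"x": -0.6, "y": 0, "z": 0, "wx": 0, "wy": 0, "wz": 0}, {"x": -0.8, "y": 0, "z": 0, "wx": 0, "wy": 0, "wz": 0}, {"x": -0.8, "y": 0, "z": 0, "wx": 0, "wy": 0, "wz": 0}, {"x": -0.8, "y": 0, "z": 0, "wx": 0, "wy": 0, "wz": 0}, {"x": -0.6, "y": 0, "z": 0, "wx": 0, "wy": 0, "wz": 0}, {"x": -0.4, "y": 0, "z": 0, "wx": 0, "wy": 0, "wz": 0}, {"x": -0.2, "y": 0, "z": 0, "wx": 0, "wy": 0, "wz": 0}]}}

```text
clock: 13.12
ee_pos: [0.5727, -0.0971, 0.2115]
orientation: [0.797, 0.604, 0.0, 0.001]
wrist_force: [4.9, -0.0, -1.9]
width: 0.182
grasp_force: 26.6
```

Run:
```python
from cal import *
print(s['moment'])
look('top','t5.png')
```

```text
[ 0.57271709 -0.09713095  0.21145823] [[0.2696, 0.963, 0.0011], [0.963, -0.2696, -0.0005], [-0.0001, 0.0012, -1.0]] [ 4.93045366 -0.01114132 -1.93501756] 0.18213121213327307
tcp in bed mm [ -0.6 118.1]
[ 0.08443663 -0.88343696  0.08839463]
top fix 223 [-1.1 -8.5] [14.4 60.9] 89.4 z 0.0586 circ 
top bed 2096 [ -1.4 122.5] [ 71.  309.7] 0.1 z 0.0163 circ
```

Request:
{"method": "step_arm", "body": {"deltas": [{"x": -0.1, "y": 0.03, "z": 0, "wx": 0, "wy": 0, "wz": 0}, {"x": -0.1, "y": 0.02, "z": 0, "wx": 0, "wy": 0, "wz": 0}, {"x": -0.1, "y": 0, "z": 0, "wx": 0, "wy": 0, "wz": 0}, {"x": -0.1, "y": 0, "z": 0, "wx": 0, "wy": 0, "wz": 0}, {"x": -0.1, "y": 0, "z": 0, "wx": 0, "wy": 0, "wz": 0}, {"x": -0.1, "y": 0, "z": 0, "wx": 0, "wy": 0, "wz": 0}, {"x": -0.1, "y": 0, "z": 0, "wx": 0, "wy": 0, "wz": 0}, {"x": -0.1, "y": 0, "z": 0, "wx": 0, "wy": 0, "wz": 0}]}}

```text
clock: 13.83
ee_pos: [0.5711, -0.1039, 0.2114]
orientation: [0.796, 0.605, 0.0, -0.0]
wrist_force: [3.4, 1.2, 0.6]
width: 0.183
grasp_force: 26.8
```

Run:
```python
from cal import *
print(s['moment'])
look('wrist','w6.png')
```

```text
[ 0.57108716 -0.10393681  0.2113756 ] [[0.2686, 0.9633, 0.0001], [0.9633, -0.2686, 0.0001], [0.0002, 0.0001, -1.0]] [3.43953296 1.23957509 0.56291645] 0.18329497460516278
tcp in bed mm [ -0.3 111.2]
[ 0.10604098 -0.66938215  0.0957    ]
wrist mov 1904 [-0.5 92.9] [61.7 43. ] 89.8 z 0.0571 circ 
wrist post 2930 [-1.000e-01  1.125e+02] [24.1 40. ] 89.6 z 0.0725 circ 
wrist bed 41948 [-1.000e-01  1.637e+02] [ 70.7 170.2] 0.1 z 0.0154 circ
```

Request:
{"method": "step_arm", "body": {"deltas": [{"x": -0.1, "y": 0.03, "z": 0, "wx": 0, "wy": 0, "wz": 0}, {"x": -0.1, "y": 0.01, "z": 0, "wx": 0, "wy": 0, "wz": 0}, {"x": -0.1, "y": 0, "z": 0, "wx": 0, "wy": 0, "wz": 0}, {"x": -0.1, "y": 0, "z": 0, "wx": 0, "wy": 0, "wz": 0}, {"x": -0.1, "y": 0, "z": 0, "wx": 0, "wy": 0, "wz": 0}, {"x": -0.1, "y": 0, "z": 0, "wx": 0, "wy": 0, "wz": 0}, {"x": -0.05, "y": 0, "z": 0, "wx": 0, "wy": 0, "wz": 0}, {"x": 0, "y": 0, "z": 0, "wx": 0, "wy": 0, "wz": 0}]}}

```text
clock: 14.55
ee_pos: [0.5696, -0.1105, 0.2113]
orientation: [0.796, 0.605, -0.0, -0.0]
wrist_force: [0.5, 1.3, 4.7]
width: 0.181
grasp_force: 27.0
```

Request:
{"method": "step_arm", "body": {"deltas": [{"x": -0.05, "y": 0, "z": 0, "wx": 0, "wy": 0, "wz": 0}, {"x": 0, "y": 0, "z": 0, "wx": 0, "wy": 0, "wz": 0}, {"x": 0, "y": 0, "z": 0, "wx": 0, "wy": 0, "wz": 0}, {"x": 0, "y": 0, "z": 0, "wx": 0, "wy": 0, "wz": 0}, {"x": 0, "y": 0, "z": 0, "wx": 0, "wy": 0, "wz": 0}, {"x": 0, "y": 0, "z": 0, "wx": 0, "wy": 0, "wz": 0}, {"x": 0, "y": 0, "z": 0, "wx": 0, "wy": 0, "wz": 0}, {"x": 0, "y": 0, "z": 0, "wx": 0, "wy": 0, "wz": 0}]}}

```text
clock: 15.22
ee_pos: [0.5695, -0.1108, 0.2113]
orientation: [0.796, 0.605, -0.0, -0.0]
wrist_force: [-0.5, 1.7, 5.7]
width: 0.185
grasp_force: 27.1
```

Run:
```python
from cal import *
print(s['moment'])
```

```text
[ 0.56948064 -0.11082235  0.21127597] [[0.2686, 0.9633, -0.0006], [0.9633, -0.2686, -0.0], [-0.0002, -0.0005, -1.0]] [-0.45825383  1.65454521  5.67787234] 0.18493000745679583
tcp in bed mm [ -0.  104.1]
[ 0.14564281 -0.01295521 -0.00913772]
```

Request:
{"method": "step_arm", "body": {"deltas": [{"x": -0.05, "y": 0, "z": 0, "wx": 0, "wy": 0, "wz": 0}, {"x": -0.05, "y": 0, "z": 0, "wx": 0, "wy": 0, "wz": 0}, {"x": 0, "y": 0, "z": 0, "wx": 0, "wy": 0, "wz": 0}, {"x": 0, "y": 0, "z": 0, "wx": 0, "wy": 0, "wz": 0}, {"x": 0, "y": 0, "z": 0, "wx": 0, "wy": 0, "wz": 0}, {"x": 0, "y": 0, "z": 0, "wx": 0, "wy": 0, "wz": 0}, {"x": 0, "y": 0, "z": 0, "wx": 0, "wy": 0, "wz": 0}, {"x": 0, "y": 0, "z": 0, "wx": 0, "wy": 0, "wz": 0}]}}

```text
clock: 15.88
ee_pos: [0.5692, -0.1117, 0.2113]
orientation: [0.796, 0.605, -0.0, -0.0]
wrist_force: [-0.1, 2.5, 5.5]
width: 0.186
grasp_force: 27.1
```

Request:
{"method": "step_arm", "body": {"deltas": [{"x": -0.05, "y": 0, "z": 0, "wx": 0, "wy": 0, "wz": 0}, {"x": -0.05, "y": 0, "z": 0, "wx": 0, "wy": 0, "wz": 0}, {"x": 0, "y": 0, "z": 0, "wx": 0, "wy": 0, "wz": 0}, {"x": 0, "y": 0, "z": 0, "wx": 0, "wy": 0, "wz": 0}, {"x": 0, "y": 0, "z": 0, "wx": 0, "wy": 0, "wz": 0}, {"x": 0, "y": 0, "z": 0, "wx": 0, "wy": 0, "wz": 0}, {"x": 0, "y": 0, "z": 0, "wx": 0, "wy": 0, "wz": 0}, {"x": 0, "y": 0, "z": 0, "wx": 0, "wy": 0, "wz": 0}]}}

```text
clock: 16.55
ee_pos: [0.5691, -0.1122, 0.2113]
orientation: [0.797, 0.605, 0.0, -0.001]
wrist_force: [1.0, 4.2, 5.4]
width: 0.185
grasp_force: 27.1
```

Request:
{"method": "step_arm", "body": {"deltas": [{"x": -0.05, "y": 0, "z": 0, "wx": 0, "wy": 0, "wz": 0}, {"x": -0.05, "y": 0, "z": 0, "wx": 0, "wy": 0, "wz": 0}, {"x": 0, "y": 0, "z": 0, "wx": 0, "wy": 0, "wz": 0}, {"x": 0, "y": 0, "z": 0, "wx": 0, "wy": 0, "wz": 0}, {"x": 0, "y": 0, "z": 0, "wx": 0, "wy": 0, "wz": 0}, {"x": 0, "y": 0, "z": 0, "wx": 0, "wy": 0, "wz": 0}, {"x": 0, "y": 0, "z": 0, "wx": 0, "wy": 0, "wz": 0}, {"x": 0, "y": 0, "z": 0, "wx": 0, "wy": 0, "wz": 0}]}}

```text
clock: 17.22
ee_pos: [0.569, -0.1124, 0.2114]
orientation: [0.797, 0.604, 0.001, -0.001]
wrist_force: [2.9, 7.3, 5.1]
width: 0.183
grasp_force: 27.2
```

Run:
```python
from cal import *
print(s['moment'])
look('wrist','w7.png')
```

```text
[ 0.56897072 -0.11244781  0.21135992] [[0.2692, 0.9631, 0.0005], [0.9631, -0.2692, 0.0029], [0.003, -0.0003, -1.0]] [2.86200897 7.34266022 5.06367695] 0.18271092314841347
tcp in bed mm [-1.000e-01  1.024e+02]
[ 0.92389988 -0.2498262   0.00145072]
wrist mov 1873 [-0.1 84.5] [42.9 62. ] 0.4 z 0.0571 circ 
wrist post 2922 [1.000e-01 1.041e+02] [39.9 24.3] 0.4 z 0.0725 circ 
wrist bed 41930 [-1.000e-01  1.554e+02] [ 70.7 170.1] 0.1 z 0.0154 circ
```

View pics/w7.png

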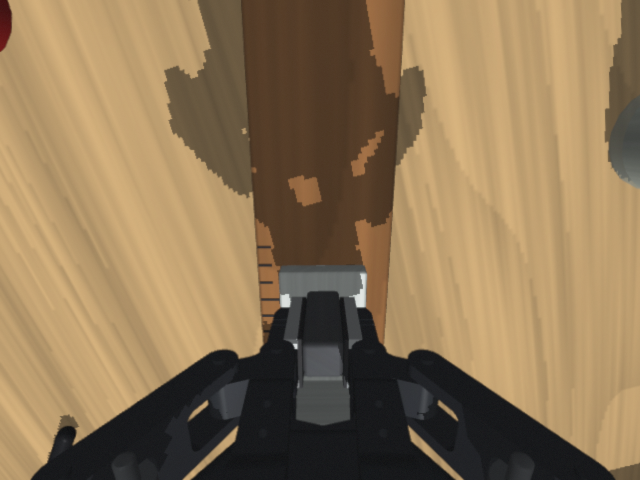

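The image shows the carriage at (322,290), square on the bed, and the push has stalled at 7 N, so the jaw is closed. Releasing now.

Request:
{"method": "step_arm", "body": {"deltas": [{"x": 0, "y": 0, "z": 0, "wx": 0, "wy": 0, "wz": 0}, {"x": 0, "y": 0, "z": 0, "wx": 0, "wy": 0, "wz": 0}, {"x": 0, "y": 0, "z": 0, "wx": 0, "wy": 0, "wz": 0}, {"x": 0, "y": 0, "z": 0, "wx": 0, "wy": 0, "wz": 0}, {"x": 0, "y": 0, "z": 0, "wx": 0, "wy": 0, "wz": 0}, {"x": 0, "y": 0, "z": 0, "wx": 0, "wy": 0, "wz": 0}, {"x": 0, "y": 0, "z": 0, "wx": 0, "wy": 0, "wz": 0}, {"x": 0, "y": 0, "z": 0, "wx": 0, "wy": 0, "wz": 0}], "jaw": 6}}

```text
clock: 17.93
ee_pos: [0.5687, -0.1138, 0.2112]
orientation: [0.796, 0.605, -0.0, -0.0]
wrist_force: [0.5, -0.5, -0.4]
width: 0.698
grasp_force: 0.0
```

Request:
{"method": "step_arm", "body": {"deltas": [{"x": 0, "y": 0, "z": -0.5, "wx": 0, "wy": 0, "wz": 0}, {"x": 0, "y": 0, "z": -1.5, "wx": 0, "wy": 0, "wz": 0}, {"x": 0, "y": 0, "z": -2.5, "wx": 0, "wy": 0, "wz": 0}, {"x": 0, "y": 0, "z": -3, "wx": 0, "wy": 0, "wz": 0}, {"x": 0, "y": 0, "z": -3, "wx": 0, "wy": 0, "wz": 0}, {"x": -2, "y": 0, "z": -2, "wx": 0, "wy": 0, "wz": 0}, {"x": -3, "y": 0, "z": 0, "wx": 0, "wy": 0, "wz": 0}, {"x": -3, "y": 0, "z": 0, "wx": 0, "wy": 0, "wz": 0}]}}

```text
clock: 18.6
ee_pos: [0.5476, -0.1911, 0.3396]
orientation: [0.796, 0.606, 0.001, 0.003]
wrist_force: [0.9, 0.2, -1.6]
width: 0.7
grasp_force: 0.0
```

Request:
{"method": "step_arm", "body": {"deltas": [{"x": -2, "y": 0, "z": 0, "wx": 0, "wy": 0, "wz": 0}, {"x": 0, "y": 0, "z": 0, "wx": 0, "wy": 0, "wz": 0}, {"x": 0, "y": 0, "z": 0, "wx": 0, "wy": 0, "wz": 0}, {"x": 0, "y": 0, "z": 0, "wx": 0, "wy": 0, "wz": 0}, {"x": 0, "y": 0, "z": 0, "wx": 0, "wy": 0, "wz": 0}, {"x": 0, "y": 0, "z": 0, "wx": 0, "wy": 0, "wz": 0}, {"x": 0, "y": 0, "z": 0, "wx": 0, "wy": 0, "wz": 0}, {"x": 0, "y": 0, "z": 0, "wx": 0, "wy": 0, "wz": 0}]}}

```text
clock: 19.27
ee_pos: [0.5421, -0.2093, 0.3362]
orientation: [0.796, 0.605, -0.0, -0.0]
wrist_force: [-0.5, 0.0, 0.6]
width: 0.703
grasp_force: 0.0
```

Run:
```python
from cal import *
look('wrist','w8.png')
```

```text
[ 0.54209873 -0.20932244  0.33615898] [[0.2675, 0.9635, -0.0001], [0.9635, -0.2675, 0.0001], [0.0001, -0.0002, -1.0]] [-0.50066808  0.02480907  0.57932048] 0.7029077599201983
tcp in bed mm [0.  1.8]
wrist fix 1000 [ 0.  -2.5] [59.8 22.8] 0.0 z 0.0573 circ 
wrist mov 1510 [ 5.5 58.9] [64.2 56. ] 60.1 z 0.0573 circ 
wrist post 644 [ -0.4 102.8] [16.1 15.7] 0.2 z 0.0722 circ 
wrist bed 11932 [-0.2 82.5] [193.8  70.6] 89.9 z 0.0154 circ 
wrist coretop 1290 [-1. 22.] [42.8 43. ] 1.6 z 0.0851 circ [array([-0.9, 21.9]), np.float64(22.0)]
```

View pics/w8.png

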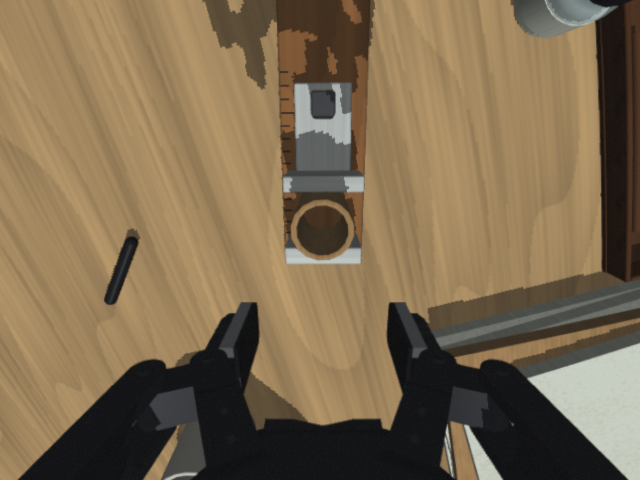

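The core stands upright at (323,230), between the fixed jaw at (323,256) and the moving jaw at (323,183). The measured gap is about 44 mm, the jaw is square, and the arm is clear.

```bash
python3 -c "
from station import robot
print(robot.close_job())"
```

```text
the job is handed in; nothing more can be done
None
```

The core offcut stands upright on the caliper bed, closed between both square jaws (gap about 44 mm) and about 1 mm off mid-width, with the gripper clear; I handed the job in at about 19 s, and no verdict came back.

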